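# Slide the tape roll through the gap to its cork spot

### The arm

A 7-joint arm with a two-finger parallel gripper is mounted at the origin on the work surface. World frame = base frame: x ahead of the robot, y to its left, z up, the work surface at z = 0. Lengths are in mm, angles in rad, forces in N, time in s.
With the tool pointing down it reaches from about 350 to 900 mm from the base axis. Payload 8.1 kg.
Tool frame: the origin (TCP) lies between the finger pads; the fingertips stand 25 mm ahead of it and the grasp point (between the pads) lies 6 mm ahead of it; z points along the fingers, y is the line along which they close (so a half turn about z gives the same grasp; the last joint's range is limited). The gripper opens to 85 mm and grips with 20 to 120 N. Pads are 22 mm wide; open, the fingers measure 114 mm over their backs; the gripper's body (76 mm by 85 mm) begins 54 mm behind the grasp point. The pads swing forward as they close: fully open they stand 13 mm farther back than shut.
Start: joints at [-1.397, 0.434, 0.025, 1.573, -0.012, 1.134, -0.075], TCP at [170.826, 601.214, 256.323] pointing down, gripper open.
Joint ranges: [-2.62, 2.62], [-0.44, 2.09], [-1.27, 1.32], [0.08, 2.57], [-1.32, 4.46], [0.12, 2], [-2.74, 2.74]. Speed limits (rad/s): [2.22, 2.22, 3.01, 3.01, 3.14, 3.14, 3.14].

### API

Orientations are given as a 3x3 rotation matrix whose columns are the frame's x, y, z axes.
In Python, from station import readout, viewer, manip gives the robot as it stands. The module is installed in compiled form; this text tells all that it offers.
- The arm moves only by the tool arm_command, never from a script. Its argument "commands" is a list of rows, each a list of 5 numbers: the gripper's target within -1 to 1 (fully open at 1, half-way at 0, shut at -1), then the shift along the tool's x, y, z each as a share of 150 mm, from -1 to 1, then the turn about the tool's z as a share of 180 degrees, from -1 to 1. In form: [[grip, tx, ty, tz, spin], ...]. A call has exactly 5 rows; each row is the pose to reach, as a shift and turn from the pose commanded when the call began, along the tool's axes at that moment, turning the shorter way round; what a row does not reach only later rows make up. A row lasts 1/10 s, in which the tool goes at most 50 mm and 8.59 degrees, less where a joint would pass 70% of its speed; a pose out of reach is approached as far as the arm can. A call with a number of a shift or a turn outside -1 to 1 is refused whole. A call with a gripper value outside its range is refused whole. The fingers move at their own pace and stop on an object; the grip force is fixed at half the most. Time passes only in rows, so rows that repeat a pose let the fingers close, or fill a call up. It gives the time, the measured TCP pose, the force, the opening and the grip force at its end, in the units of the state.
- readout.sense(): the state, without advancing time (a new reading comes with each control period).
- viewer.read_camera(name): name is "side" or "top" or "wrist"; returns a dict with "image" (480x640x3 uint8, blue, green, red), "fx", "fy", "cx", "cy" (pixels), "D" ([k1, k2, p1, p2, k3] as OpenCV has them; the pictures are not rectified), "rvec" (rotation vector, rad) and "tvec" (3), from world to camera coordinates, as OpenCV has them. Camera axes: x right, y down, z forward; pixel columns grow to the right and rows downward; lengths in mm; the calibration is good to about 2 mm. A picture is of the moment at which its call begins. There is no depth.
- manip.job_done(): hands the job in; it is judged then, once.
Trained networks look in a picture, given as the dict that the camera call returned (one of the last four; its "shot" number tells which), for a name from the list of things; names that differ only in an ending like _2 or _b are one class to them, and where a whole thing is asked for, a point or a joint stands for the part that bears it (a point fixed in the world has none). Each returns a list of dicts, best first, with "conf" (0 to 1); they miss things now and then, are a little off and sometimes report something else, mostly with a low value. They report only what shows in the picture. A call takes as long as a camera call. They do not tell look-alikes from the thing itself.
- viewer.look_for(picture, query): "bbox" ([left, top, width, height] in pixels, round what is visible of it).
- viewer.pinpoint(picture, query): "uv" ([column, row] in pixels: a listed point, or the origin of a listed thing).
The state is a dict: "t": time; "joint_pos": joint angles; "qvel": joint speeds; "joint_efforts": joint torques, N m; "ee_pos": TCP position; "tcp_rot": TCP orientation; "contact_force": force on the tool from outside, world axes, zero at the start; "moment": the same for the moment, N m; "opening": finger opening in mm; "grasp_force": force on a finger pad.
Only numpy, scipy, OpenCV 4.12 (cv2) and the standard library are available. Lean on these libraries where they do the work, as an engineer would, in place of code of your own. Each camera call takes 0.05 s, during which the arm holds its last target. There are 200 camera calls.

### The job

Push the roll of painter's tape along the oak shelf with your fingertips, through the narrow gap between the drawer cube and the lidded crock, and on until it sits wholly on the round cork spot on the other side. Push it gently and keep it flat on the shelf the whole way: do not pinch, lift or tip it, and do not take it around the outside of the cube or the crock. Leave the egg cup, the marker and the spring clip where they are.

Things in the scene. Friction and masses are not known exactly. Their poses are not given: they have to be found in the camera images.
- tape_roll: Roll of painter's tape lying flat on the shelf, loose: outside diameter 100 mm, open cardboard core 76 mm inside diameter right through, 36 mm high, about 0.12 to 0.26 kg. Its axis is vertical. Origin: centre of its underside. It starts on one side of the gap (left or right); fingertips can be put down inside the open core and push against the core's wall. Friction with the oak is ordinary (around 0.5 to 1) and it stops when no longer pushed.
- drawer_cube: Small white plastic drawer cube, stuck fast to the shelf: 64 x 64 mm, 60 mm high. Origin: centre of its underside. Its -x axis points out of its front, which has a knob pull (15 mm long) and faces roughly towards the robot; its +x axis points across the gap to the crock. Its flat back face, 32 mm from the origin along +x, is one side of the gap.
- crock: Round white ceramic crock with a flat wooden lid and a small lid button, stuck fast to the shelf: diameter 80 mm, 56 mm high. Origin: centre of its underside, always 178 mm from the drawer cube's origin along the cube's +x axis. It is the other side of the gap.
- gap (a point): Middle of the gap between drawer cube and crock, at shelf height. The gap is 106 mm wide along this frame's x axis (cube to crock) and is passed along its y axis, in either direction.
- cork_spot: Flat round cork disc, diameter 130 mm, let in flush with the oak (nothing to catch on), on the opposite side of the gap from where the tape roll starts. Origin: its centre, on the shelf surface. Fixed. Axes mean nothing.
- egg_cup: White ceramic egg cup standing on the shelf, diameter 46 mm, 58 mm high, loose. Origin: centre of its foot. To be left alone.
- marker: Press-button retractable marker lying on the shelf, 135 mm long along its x axis, 15 mm thick, loose. Origin: under its middle. To be left alone.
- spring_clip: Steel spring clip lying on the shelf, body 50 x 40 mm and about 22 mm high, with two wire handles reaching 30 mm out along its +x, loose. Origin: centre of its underside. To be left alone.
- shelf_top: Fixed oak shelf-top, 400 mm (x) by 1100 mm (y), 20 mm thick, lying on the steel ledge: its upper surface is at height 0.020 m, on which everything stands. Origin: centre of its underside. Beyond its far edge a steel upstand 70 mm high runs along y, at x = 0.80 m.
Not all that is in view belongs to the job. What is shaped like the tape_roll but green or orange is not meant.

How it is judged:
By the outcome, as a careful person would: the job done as asked, in the order asked, and still so for the second after the job is handed in, with the robot touching nothing.
It also fails if it takes over 58 s, if anything falls off the work surface, if the arm or the gripper's body presses on something with over 40 N, if the wrist force passes 120 N, or if a joint passes its speed limit or range.

## Working session

There is one attempt and no reset: what is moved stays moved. The work goes in short steps, Python scripts to look and compute and a tool call to move; the robot and the scene stay as the last step left them, time stands still between calls to the robot, and variables do not carry over. Pictures are saved under pics/ and viewed, at most 10 in all, crops included, and the job is handed in when it is done.

Besides the shell and the picture viewer there is one more tool, called after ">>>" as a command line: name --pt "numbers of a row" for each row, then --argument value for the rest. arm_command: Moves the arm, as the interface text tells. Its arguments: {"type":"object","properties":{"commands":{"type":"array"}},"required":["commands"]}

```bash
mkdir -p pics; cat > h.py <<'E'
import numpy as np,cv2
from station import readout,viewer,manip
def ray(p,uv,z):
    K=np.array([[p['fx'],0,p['cx']],[0,p['fy'],p['cy']],[0,0,1.]])
    n=cv2.undistortPoints(np.array([[uv]],float),K,np.array(p['D'],float))[0,0]
    R=cv2.Rodrigues(np.array(p['rvec'],float))[0];t=np.array(p['tvec'],float).ravel()
    c=-R.T@t;d=R.T@np.array([n[0],n[1],1]);return (c+d*(z-c[2])/d[2]).round(1)
def proj(p,X):
    K=np.array([[p['fx'],0,p['cx']],[0,p['fy'],p['cy']],[0,0,1.]])
    return cv2.projectPoints(np.array(X,float).reshape(-1,1,3),np.array(p['rvec'],float),np.array(p['tvec'],float),K,np.array(p['D'],float))[0][:,0]
E
python3 - <<'E'
from h import *
s=readout.sense();print(s['t'],s['ee_pos'],np.round(s['tcp_rot'],3),s['opening'])
ims=[]
for n in('top','side'):
    p=viewer.read_camera(n);cv2.imwrite(f'pics/{n}0.png',p['image'])
    for q in('tape_roll','drawer_cube','crock','gap','cork_spot','egg_cup','marker','spring_clip'):
        for d in viewer.pinpoint(p,q)[:3]: print(n,q,round(d['conf'],2),np.round(d['uv']),ray(p,d['uv'],20))
E
```

```text
0.0 [170.7080896  600.71130457 255.49894396] [[-0.962  0.273 -0.   ]
 [ 0.273  0.962 -0.002]
 [-0.    -0.002 -1.   ]] 85.67052307764766
top tape_roll 0.8 [486. 222.] [ 550.8 -619.9   20. ]
top tape_roll 0.69 [364. 322.] [ 242.6 -243.2   20. ]
top tape_roll 0.68 [362. 223.] [ 541.1 -236.3   20. ]
top drawer_cube 0.74 [280. 248.] [457.3  10.7  20. ]
top crock 0.81 [295. 191.] [640.1 -27.6  20. ]
top cork_spot 0.87 [206. 242.] [474.4 241.   20. ]
top egg_cup 0.53 [354. 182.] [ 672.7 -210.    20. ]
top marker 0.48 [414. 245.] [ 474.1 -393.2   20. ]
top spring_clip 0.54 [155. 222.] [536.5 405.8  20. ]
side tape_roll 0.87 [311. 466.] [ 410.2 -665.3   20. ]
side tape_roll 0.87 [403. 448.] [ 554.6 -641.9   20. ]
side tape_roll 0.68 [237. 296.] [ 260.6 -256.8   20. ]
side drawer_cube 0.64 [319. 231.] [455.6  11.7  20. ]
side drawer_cube 0.49 [384. 235.] [626.9 -17.3  20. ]
side crock 0.63 [381. 239.] [617.3 -34.5  20. ]
side cork_spot 0.9 [321. 192.] [473.1 245.7  20. ]
side egg_cup 0.91 [423. 282.] [ 686.  -221.8   20. ]
```

View pics/top0.png

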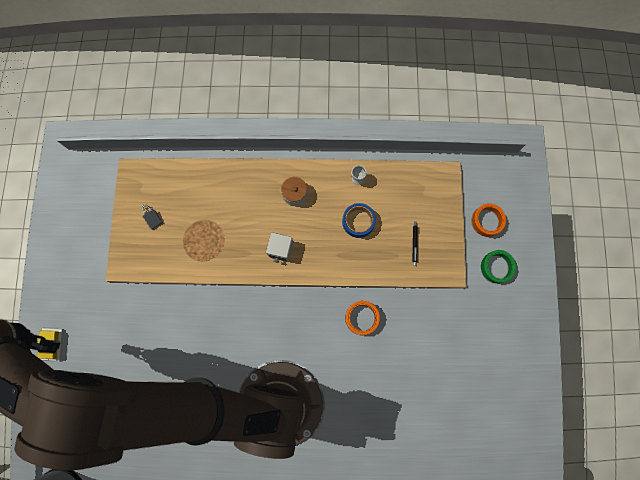

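View pics/side0.png

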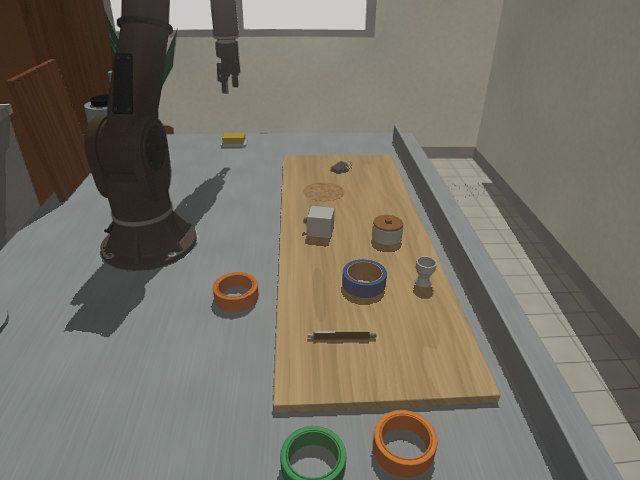

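Candidates in the top picture: orange rings at (489,220) and (364,318), a green one at (498,266), and a blue one at (359,220). The blue ring is the painter's tape, on the shelf right of the gap. The cube is at (280,247), the crock at (294,190), the cork at (204,241), the egg cup at (359,175), the marker at (415,243) and the clip at (152,216). Next I'll refine by colour and make one close crop.

```bash
python3 - <<'E'
from h import *
from scipy.optimize import least_squares
for n in('top','side'):
    p=viewer.read_camera(n);im=p['image'];hsv=cv2.cvtColor(im,cv2.COLOR_BGR2HSV)
    m=cv2.inRange(hsv,(100,90,40),(130,255,255))
    k,l,st,c=cv2.connectedComponentsWithStats(m);i=1+np.argmax(st[1:,4]);
    print(n,'blue',st[i],c[i].round(1))
    # silhouette hull fit of tape cylinder
    pts=np.argwhere(l==i)[:,::-1].astype(np.float32);bb=np.r_[pts.min(0),pts.max(0)]
    a=np.linspace(0,6.283,60)
    def f(x):
        X=[[x[0]+50*np.cos(t),x[1]+50*np.sin(t),z] for z in(20,56) for t in a]
        q=proj(p,X);return np.r_[q.min(0),q.max(0)]-bb-np.array([-.5,-.5,.5,.5])
    r=least_squares(f,[545,-240]);print(r.x.round(1),r.fun.round(1))
    if n=='top':
        m=cv2.inRange(hsv[205:280,170:240],(5,90,60),(18,255,215));ys,xs=np.nonzero(m)
        cv2.imwrite('pics/crop.png',cv2.resize(im[160:280,170:410],None,fx=3.3,fy=3.3,interpolation=cv2.INTER_CUBIC))
        print('lid px ray z76',ray(p,(293.5,189),76),'cube top',ray(p,(282,244.5),80))
E
```

```text
top blue [343 203  33  35 299] [358.4 222.1]
[ 544.6 -224.4] [-0.5 -0.   0.5  0. ]
lid px ray z76 [627.5 -27.6  76. ] cube top [457.9   0.6  80. ]
side blue [343 260  44  26 223] [364.5 273.2]
[ 549.2 -201.3] [-0.1 -6.7  0.1  5.6]
```

View pics/crop.png

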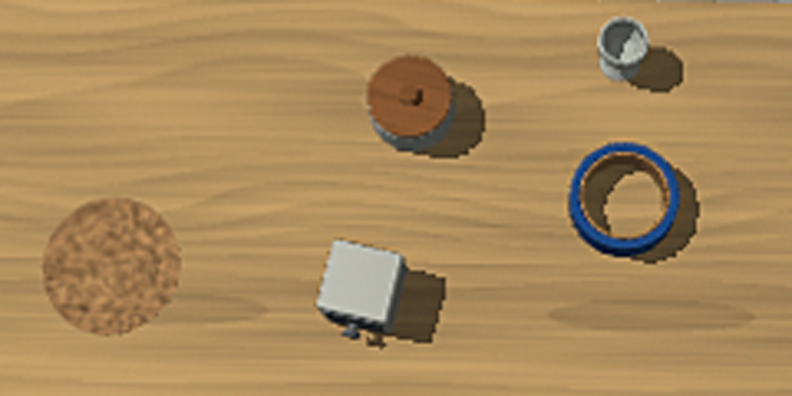

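>>> arm_command --pt "-1 0 -0.3 0 0" --pt "-1 -0.2 -0.6 0 0" --pt "-1 -0.25 -0.9 0 0" --pt "-1 -0.25 -1 0 0" --pt "-1 -0.25 -1 0 0"

```text
t: 1.5
ee_pos: [165.8, 444.5, 256.8]
tcp_rot: [[-0.962, 0.274, -0.0], [0.274, 0.962, -0.0], [0.0, -0.0, -1.0]]
contact_force: [0.1, 0.9, -0.4]
opening: 12.4
grasp_force: 0.0
```

>>> arm_command --pt "-1 -0.1 -0.3 0 0" --pt "-1 -0.2 -0.6 0 0" --pt "-1 -0.25 -0.9 0 0" --pt "-1 -0.25 -1 0 0" --pt "-1 -0.25 -1 0 0"

```text
t: 2.0
ee_pos: [160.8, 291.6, 256.7]
tcp_rot: [[-0.962, 0.274, 0.0], [0.274, 0.962, 0.001], [0.0, 0.001, -1.0]]
contact_force: [0.8, 0.5, 0.5]
opening: -0.4
grasp_force: 0.0
```

The crop confirms it: the blue ring with the brown core is on the shelf at top pixel (359,220), clear of the egg cup. The cube's knob points towards the robot, and the gap lies between the cube and the lidded crock.

>>> arm_command --pt "-1 -0.3 0 0 0" --pt "-1 -0.6 0 0 0" --pt "-1 -0.9 -0.1 0 0" --pt "-1 -1 -0.2 0 0" --pt "-1 -1 -0.3 0 0"

```text
t: 2.5
ee_pos: [295.9, 208.5, 256.7]
tcp_rot: [[-0.961, 0.276, 0.002], [0.276, 0.961, 0.0], [-0.002, 0.001, -1.0]]
contact_force: [-0.7, -0.2, 0.6]
opening: -0.3
grasp_force: 0.0
```

>>> arm_command --pt "-1 -0.25 -0.2 0 0" --pt "-1 -0.5 -0.4 0 0" --pt "-1 -0.75 -0.6 0 0" --pt "-1 -1 -0.8 0 0" --pt "-1 -1 -0.8 0 0"

```text
t: 3.0
ee_pos: [407.9, 48.1, 257.1]
tcp_rot: [[-0.96, 0.278, 0.004], [0.278, 0.96, -0.001], [-0.004, -0.0, -1.0]]
contact_force: [-0.3, 0.4, -0.5]
opening: -0.2
grasp_force: 0.0
```

>>> arm_command --pt "-1 -0.1 -0.25 0 0" --pt "-1 -0.2 -0.5 0 0" --pt "-1 -0.3 -0.7 0 0" --pt "-1 -0.4 -0.7 0 0" --pt "-1 -0.4 -0.7 0 0"

```text
t: 3.5
ee_pos: [435.6, -65.6, 256.6]
tcp_rot: [[-0.962, 0.274, 0.002], [0.274, 0.962, -0.001], [-0.002, -0.001, -1.0]]
contact_force: [-0.2, 0.1, 1.3]
opening: 0.3
grasp_force: 0.0
```

```bash
python3 - <<'E'
from h import *
p=viewer.read_camera('wrist');cv2.imwrite('pics/w1.png',p['image'])
s=readout.sense();print(s['t'],s['ee_pos'],np.round(s['joint_pos'],2))
R=cv2.Rodrigues(np.array(p['rvec']))[0];print('cam',-R.T@np.array(p['tvec']).ravel(),R.round(2))
for q in('tape_roll','drawer_cube','crock','gap','cork_spot','egg_cup'):
    for d in viewer.pinpoint(p,q)[:2]: print(q,round(d['conf'],2),np.round(d['uv']),ray(p,d['uv'],20))
E
```

```text
3.55 [434.4617286  -64.89712621 256.28061253] [-0.59  0.13  0.7   2.04 -0.1   1.    1.45]
cam [370.1346381  -46.95822239 374.4116728 ] [[ 0.27  0.96 -0.  ]
 [ 0.93 -0.26  0.27]
 [ 0.26 -0.07 -0.96]]
tape_roll 0.74 [198. 349.] [ 544.6 -225.1   20. ]
drawer_cube 0.88 [405. 209.] [459.5  10.6  20. ]
```

View pics/w1.png

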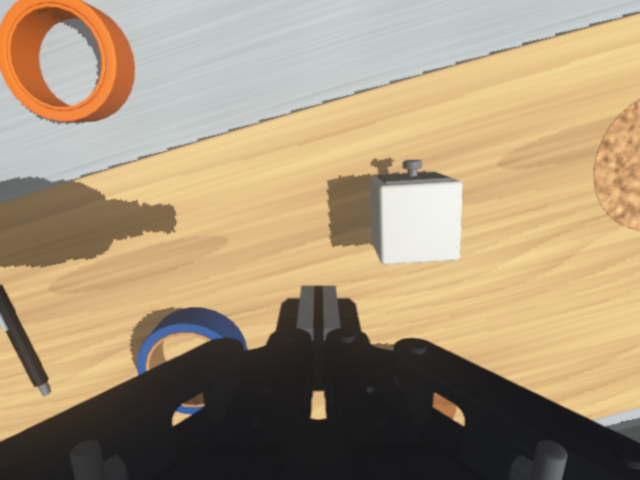

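The wrist view shows the cube top at about x 378–461, y 181–262, the tape at (190,360) and the cork at the right edge. Next I'll work out the gap frame from the cube's corners and the crock's lid.

```bash
python3 - <<'E'
from h import *
from scipy.optimize import least_squares
p=viewer.read_camera('wrist');im=p['image']
g=cv2.cvtColor(im,cv2.COLOR_BGR2HSV)
m=((g[...,2]>195)&(g[...,1]<28)).astype(np.uint8);m[:, :340]=0;m[:150]=0;m[285:]=0;m[:,500:]=0
k,l,st,c=cv2.connectedComponentsWithStats(m);i=1+np.argmax(st[1:,4]);print(st[i])
cn=max(cv2.findContours((l==i).astype(np.uint8),0,2)[0],key=cv2.contourArea)
W=np.array([ray(p,q,80)[:2] for q in cn[:,0]],np.float32)
r=cv2.minAreaRect(W);print('cube',r)
t=viewer.read_camera('top');h=cv2.cvtColor(t['image'],cv2.COLOR_BGR2HSV)
cc=[]
def comp(m,x0,y0,x1,y1):
    z=np.zeros_like(m);z[y0:y1,x0:x1]=m[y0:y1,x0:x1]
    k,l,st,c=cv2.connectedComponentsWithStats(z);i=1+np.argmax(st[1:,4]);return l==i,st[i],c[i]
L,s,c1=comp(cv2.inRange(h,(3,120,60),(12,255,255)),275,170,312,205);print('lid',s,c1,ray(t,c1,76))
C,s,c1=comp(cv2.inRange(h,(0,0,165),(180,40,255)),260,230,300,262);print('cubetop',s,c1,ray(t,c1,80))
C,s,c1=comp(cv2.inRange(h,(0,0,0),(13.5,255,255)),175,210,235,270);print('cork',s,c1,ray(t,c1,20))
a=t['image'][220:262,178:240].astype(int);print('wood/cork hsv',h[241,204],h[265,204],h[241,240])
E
```

```text
[ 382  186   80   81 6032]
cube ((459.2716064453125, 10.445636749267578), (61.048095703125, 61.71342468261719), 77.68498229980469)
lid [296 179   2   1   2] [296.5 179. ] [658.9 -35.6  76. ]Traceback (most recent call last):
  File "<stdin>", line 16, in <module>
  File "<stdin>", line 14, in comp
    return _wrapfunc(a, 'argmax', axis=axis, out=out, **kwds)
    return bound(*args, **kwds)
ValueError: attempt to get argmax of an empty sequence
```

>>> arm_command --pt "-1 -0.25 -0.2 0 0" --pt "-1 -0.5 -0.4 0 0" --pt "-1 -0.75 -0.6 0 0" --pt "-1 -1 -0.825 0 -0.02" --pt "-1 -1 -0.825 0 -0.02"

```text
t: 4.45
ee_pos: [545.0, -232.8, 256.0]
tcp_rot: [[-0.976, 0.217, 0.0], [0.217, 0.976, -0.005], [-0.001, -0.005, -1.0]]
contact_force: [0.0, -0.7, -0.3]
opening: -0.2
grasp_force: 0.0
```

>>> arm_command --pt "-1 0 0 0.2 0" --pt "-1 0 0 0.4 0" --pt "-1 0 0 0.6 0" --pt "-1 0 0 0.8 0" --pt "-1 0 0 0.9 0"

```text
t: 4.95
ee_pos: [542.8, -224.8, 119.0]
tcp_rot: [[-0.977, 0.212, -0.003], [0.212, 0.977, 0.001], [0.003, 0.001, -1.0]]
contact_force: [0.2, 0.4, 0.2]
opening: -0.2
grasp_force: 0.0
```

```bash
python3 - <<'E'
from h import *
s=readout.sense();print(s['t'],s['ee_pos'],np.round(s['tcp_rot'],3)[:,1],np.round(s['joint_pos'],2))
p=viewer.read_camera('wrist');t=viewer.read_camera('side')
for q in(p,t):
    for d in viewer.pinpoint(q,'tape_roll')[:3]: print(round(d['conf'],2),np.round(d['uv']),ray(q,d['uv'],20))
a=cv2.resize(p['image'],(400,300));b=t['image'][150:350,270:470];b=cv2.resize(b,(300,300))
cv2.imwrite('pics/w2.png',np.hstack([a,b]))
E
```

```text
4.95 [ 542.78630695 -224.82520353  118.97308253] [0.212 0.977 0.001] [-0.12  0.58  0.62  1.85 -0.44  0.85  2.08]
0.97 [313. 464.] [ 413.6 -661.8   20. ]
0.67 [362. 284.] [ 542.8 -226.4   20. ]
0.67 [237. 301.] [ 262.5 -274.6   20. ]
```

View pics/w2.png

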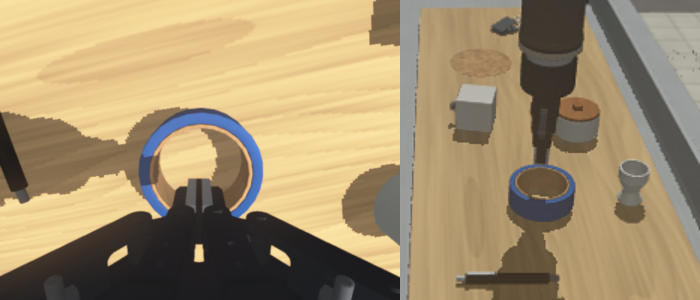

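Both views show the shut fingers centred over the blue ring's open core (ring about (200,165) in the wrist half, (541,190) in the side half). I'll lower them into the core.

>>> arm_command --pt "-1 0 0 0.1 0" --pt "-1 0 0 0.2 0" --pt "-1 0 0 0.3 0" --pt "-1 0 0 0.37 0" --pt "-1 0 0 0.37 0"

```text
t: 5.65
ee_pos: [542.8, -225.6, 63.9]
tcp_rot: [[-0.977, 0.213, -0.003], [0.213, 0.977, 0.001], [0.003, 0.0, -1.0]]
contact_force: [0.1, 1.0, 0.3]
opening: -0.0
grasp_force: 0.0
```

>>> arm_command --pt "-0.3 0 0 0 0" --pt "-0.3 0 0 0 0" --pt "-0.3 0 0 0 0" --pt "-0.3 0 0 0 0" --pt "-0.3 0 0 0 0"

```text
t: 6.15
ee_pos: [544.1, -226.1, 66.1]
tcp_rot: [[-0.977, 0.212, 0.001], [0.212, 0.977, -0.0], [-0.001, 0.0, -1.0]]
contact_force: [-0.2, 0.9, 1.3]
opening: 29.7
grasp_force: 0.0
```

```bash
python3 - <<'E'
from h import *
s=readout.sense();print(s['t'],s['ee_pos'],s['contact_force'],s['opening'])
p=viewer.read_camera('wrist');t=viewer.read_camera('side')
for q in(p,t):
    for d in viewer.pinpoint(q,'tape_roll')[:3]: print(round(d['conf'],2),np.round(d['uv']),ray(q,d['uv'],20))
a=cv2.resize(p['image'],(400,300));b=t['image'][200:320,300:420];b=cv2.resize(b,(300,300))
cv2.imwrite('pics/w3.png',np.hstack([a,b]))
E
```

```text
6.15 [ 544.06699632 -226.05915493   66.10446664] [-0.19382713  0.92766626  1.28176916] 29.71645034597791
0.86 [236. 299.] [ 259.  -267.7   20. ]
0.78 [404. 446.] [ 556.8 -638.5   20. ]
0.73 [308. 465.] [ 405.4 -663.3   20. ]
```

View pics/w3.png

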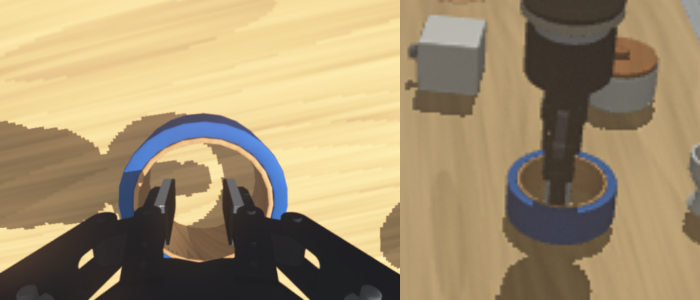

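Fingers are inside the core and spread below core width, with the ring flat. I'll push diagonally to line it up in front of the gap.

>>> arm_command --pt "-0.4 0.02 0.04 0.02 0" --pt "-0.4 0.04 0.08 0.03 0" --pt "-0.4 0.06 0.12 0.03 0" --pt "-0.4 0.09 0.16 0.03 0" --pt "-0.4 0.12 0.2 0.03 0"

```text
t: 6.85
ee_pos: [532.4, -192.1, 61.3]
tcp_rot: [[-0.977, 0.212, -0.0], [0.212, 0.977, 0.0], [0.0, 0.0, -1.0]]
contact_force: [0.8, -0.5, -0.8]
opening: 25.9
grasp_force: 0.3
```

>>> arm_command --pt "-0.4 0.04 0.04 0 0" --pt "-0.4 0.08 0.08 0 0" --pt "-0.4 0.12 0.12 0 0" --pt "-0.4 0.16 0.16 0 0" --pt "-0.4 0.2 0.2 0 0"

```text
t: 7.35
ee_pos: [509.3, -156.6, 61.3]
tcp_rot: [[-0.977, 0.212, 0.0], [0.212, 0.977, 0.0], [-0.0, 0.0, -1.0]]
contact_force: [-0.5, 0.1, 0.3]
opening: 25.7
grasp_force: 0.3
```

>>> arm_command --pt "-0.4 0.01 0.04 0 0" --pt "-0.4 0.01 0.08 0 0" --pt "-0.4 0.01 0.12 0 0" --pt "-0.4 0.01 0.16 0 0" --pt "-0.4 0.01 0.2 0 0"

```text
t: 7.85
ee_pos: [515.0, -127.2, 61.3]
tcp_rot: [[-0.977, 0.212, 0.0], [0.212, 0.977, -0.0], [-0.0, -0.0, -1.0]]
contact_force: [0.1, -0.4, -0.3]
opening: 25.7
grasp_force: 0.4
```

```bash
cat >> h.py <<'E'
G=np.array([542.3,-7.7]);X=np.array([.977,-.213]);Y=np.array([.213,.977])
def gf(w): d=np.array(w)[:2]-G;return (d@X).round(1),(d@Y).round(1)
def tape(p,guess):
    # fit blue outer top-rim/cylinder mask by rendered silhouette vs. mask distance
    from scipy.optimize import minimize
    h=cv2.cvtColor(p['image'],cv2.COLOR_BGR2HSV);m=cv2.inRange(h,(100,90,40),(130,255,255))>0
    a=np.linspace(0,6.283,72)
    def cost(x):
        im=np.zeros(m.shape,np.uint8);c=np.array([[np.cos(t),np.sin(t)] for t in a])
        P=lambda r,z:(proj(p,np.c_[x[0]+r*c[:,0],x[1]+r*c[:,1],np.full(72,z)])*16).astype(np.int32)
        cv2.fillPoly(im,[cv2.convexHull(np.vstack([P(50,20),P(50,56)]))],255,shift=4)
        cv2.fillPoly(im,[P(40,56)],0,shift=4)
        return (m&(im==0)).sum()+0.3*((im>0)&~m).sum()
    best=min(((cost([guess[0]+i,guess[1]+j]),guess[0]+i,guess[1]+j) for i in range(-30,31,5) for j in range(-30,31,5)))
    best=min(((cost([best[1]+i,best[2]+j]),best[1]+i,best[2]+j) for i in range(-4,5) for j in range(-4,5)))
    return np.array(best[1:]),best[0]
E
python3 - <<'E'
from h import *
s=readout.sense();e=s['ee_pos'];print(s['t'],e,gf(e),s['contact_force'],s['opening'])
for n in('wrist','side'):
    p=viewer.read_camera(n)
    if n=='wrist':a=cv2.resize(p['image'],(400,300))
    else:a=np.hstack([a,cv2.resize(p['image'][180:300,300:420],(300,300))])
    w,c=tape(p,e[:2]);print(n,w,c,gf(w))
cv2.imwrite('pics/w4.png',a)
E
```

```text
7.85 [ 514.96097628 -127.17458309   61.28438571] (np.float64(-1.3), np.float64(-122.5)) [ 0.11498879 -0.38908553 -0.28988145] 25.718694286264306
wrist [ 521.96097628 -137.17458309] 3852.0 (np.float64(7.7), np.float64(-130.8))
side [ 519.96097628 -138.17458309] 198.29999999999998 (np.float64(6.0), np.float64(-132.2))
```

View pics/w4.png

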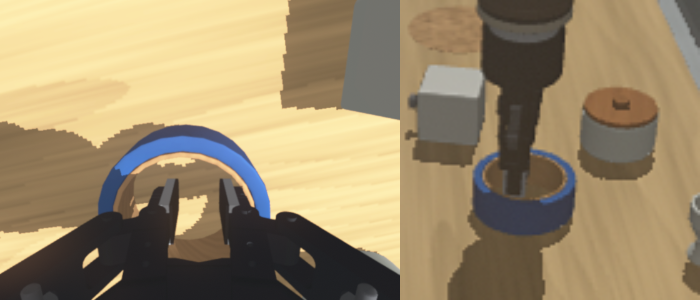

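The ring lies flat in front of the gap but trails about 7 mm to the crock side of the line. I'll push straight with a small offset to the cube side.

>>> arm_command --pt "-0.4 0.02 0.03 0 0" --pt "-0.4 0.03 0.07 0 0" --pt "-0.4 0.03 0.1 0 0" --pt "-0.4 0.03 0.14 0 0" --pt "-0.4 0.03 0.18 0 0"

```text
t: 8.45
ee_pos: [516.1, -99.7, 61.3]
tcp_rot: [[-0.977, 0.212, 0.0], [0.212, 0.977, 0.0], [-0.0, 0.0, -1.0]]
contact_force: [1.0, -1.2, 0.3]
opening: 25.3
grasp_force: 0.4
```

```bash
cat > c.py <<'E'
from h import *
s=readout.sense();e=s['ee_pos'];print(s['t'],e,gf(e),s['contact_force'],s['opening'])
for n in('side','wrist'):
    p=viewer.read_camera(n);w,c=tape(p,e[:2]);print(n,w.round(1),gf(w))
E
python3 c.py
```

```text
8.45 [516.12770597 -99.70409031  61.31884393] (np.float64(-6.0), np.float64(-95.5)) [ 0.95845912 -1.2266828   0.32433462] 25.287023571022292
side [ 518.1 -112.7] (np.float64(-1.3), np.float64(-107.7))
wrist [ 520.1 -109.7] (np.float64(0.1), np.float64(-104.4))
```

>>> arm_command --pt "-0.4 -0.01 0.03 0 0" --pt "-0.4 -0.02 0.06 0 0" --pt "-0.4 -0.03 0.1 0 0" --pt "-0.4 -0.03 0.13 0 0" --pt "-0.4 -0.03 0.16 0 0"

```text
t: 9.05
ee_pos: [525.7, -77.3, 61.3]
tcp_rot: [[-0.977, 0.212, 0.0], [0.212, 0.977, -0.0], [-0.0, -0.0, -1.0]]
contact_force: [0.7, -1.2, -0.4]
opening: 25.7
grasp_force: 0.4
```

```bash
python3 c.py
```

```text
9.05 [525.65224498 -77.31022005  61.28576021] (np.float64(-1.4), np.float64(-71.6)) [ 0.68050875 -1.1687465  -0.44098234] 25.73779732930508
side [524.7 -89.3] (np.float64(0.1), np.float64(-83.5))
wrist [525.7 -87.3] (np.float64(0.7), np.float64(-81.3))
```

>>> arm_command --pt "-0.4 0 0.04 0 0" --pt "-0.4 0 0.08 0 0" --pt "-0.4 0 0.12 0 0" --pt "-0.4 0 0.16 0 0" --pt "-0.4 0 0.2 0 0"

```text
t: 9.65
ee_pos: [532.0, -47.8, 61.3]
tcp_rot: [[-0.977, 0.212, 0.0], [0.212, 0.977, 0.0], [-0.0, 0.0, -1.0]]
contact_force: [-0.2, -1.2, -0.3]
opening: 25.6
grasp_force: 0.5
```

```bash
python3 c.py
```

```text
9.65 [531.97999013 -47.80902933  61.31096937] (np.float64(-1.5), np.float64(-41.4)) [-0.19638479 -1.23913562 -0.27423904] 25.566685576341065
side [529.  -59.8] (np.float64(-1.9), np.float64(-53.7))
wrist [529.  -56.8] (np.float64(-2.6), np.float64(-50.8))
```

>>> arm_command --pt "-0.4 -0.02 0.03 0 0" --pt "-0.4 -0.02 0.07 0 0" --pt "-0.4 -0.02 0.1 0 0" --pt "-0.4 -0.02 0.14 0 0" --pt "-0.4 -0.02 0.18 0 0"

```text
t: 10.25
ee_pos: [540.6, -22.2, 61.3]
tcp_rot: [[-0.977, 0.213, 0.0], [0.213, 0.977, -0.0], [-0.0, -0.0, -1.0]]
contact_force: [-0.3, -1.6, 1.2]
opening: 25.9
grasp_force: 0.6
```

```bash
python3 c.py
```

```text
10.25 [540.63228462 -22.24308203  61.33100942] (np.float64(1.5), np.float64(-14.6)) [-0.28033572 -1.57366402  1.20055138] 25.895493250556793
side [532.6 -35.2] (np.float64(-3.6), np.float64(-29.0))
wrist [535.6 -31.2] (np.float64(-1.5), np.float64(-24.4))
```

Forces stay around 1–2 N and the ring is in the gap. I'll continue straight through.

>>> arm_command --pt "-0.4 0 0.04 0 0" --pt "-0.4 0 0.08 0 0" --pt "-0.4 0 0.12 0 0" --pt "-0.4 0 0.16 0 0" --pt "-0.4 0 0.2 0 0"

```text
t: 10.85
ee_pos: [547.0, 7.2, 61.3]
tcp_rot: [[-0.977, 0.212, -0.0], [0.212, 0.977, 0.0], [0.0, 0.0, -1.0]]
contact_force: [0.4, -0.8, -0.8]
opening: 25.7
grasp_force: 0.5
```

```bash
python3 c.py
```

```text
10.85 [546.98650919   7.2491466   61.29177408] (np.float64(1.4), np.float64(15.6)) [ 0.44546058 -0.83076936 -0.80768451] 25.685546539183502
side [541.   -4.8] (np.float64(-1.9), np.float64(2.6))
wrist [542.   -2.8] (np.float64(-1.4), np.float64(4.8))
```

>>> arm_command --pt "-0.4 0 0.05 0 0" --pt "-0.4 0 0.1 0 0" --pt "-0.4 0 0.15 0 0" --pt "-0.4 0 0.2 0 0" --pt "-0.4 0 0.25 0 0"

```text
t: 11.45
ee_pos: [555.0, 44.0, 61.3]
tcp_rot: [[-0.977, 0.212, 0.0], [0.212, 0.977, 0.0], [-0.0, 0.0, -1.0]]
contact_force: [0.3, -1.2, 0.1]
opening: 25.4
grasp_force: 0.6
```

>>> arm_command --pt "-0.4 0 0.05 0 0" --pt "-0.4 0 0.1 0 0" --pt "-0.4 0 0.15 0 0" --pt "-0.4 0 0.2 0 0" --pt "-0.4 0 0.25 0 0"

```text
t: 11.95
ee_pos: [562.9, 80.5, 61.3]
tcp_rot: [[-0.977, 0.212, -0.0], [0.212, 0.977, 0.0], [0.0, 0.0, -1.0]]
contact_force: [-1.2, -1.4, 1.8]
opening: 25.6
grasp_force: 0.7
```

```bash
python3 c.py; python3 - <<'E'
from h import *
for n in('top','side'):
    p=viewer.read_camera(n)
    for d in viewer.pinpoint(p,'cork_spot')[:1]: print(n,d['conf'],ray(p,d['uv'],20))
print(np.round(readout.sense()['joint_pos'],2))
E
```

```text
11.95 [562.94854528  80.51307643  61.30662884] (np.float64(1.4), np.float64(90.6)) [-1.19505247 -1.44489263  1.80779603] 25.59692113687224
side [555.9  68.5] (np.float64(-2.9), np.float64(77.4))
wrist [557.9  72.5] (np.float64(-1.8), np.float64(81.7))
top 0.57 [479.1 240.   20. ]
side 0.77 [482.5 238.6  20. ]
[-0.65  0.64  0.6   1.94 -0.54  0.72  1.63]
```

The ring is through the gap. I'll turn the tool gradually towards the cork while pushing.

>>> arm_command --pt "-0.4 0 0.04 0 -0.02" --pt "-0.4 0.01 0.08 0 -0.04" --pt "-0.4 0.02 0.12 0 -0.06" --pt "-0.4 0.04 0.16 0 -0.08" --pt "-0.4 0.06 0.2 0 -0.1"

```text
t: 12.75
ee_pos: [560.4, 110.7, 61.3]
tcp_rot: [[-0.995, -0.102, 0.0], [-0.102, 0.995, -0.0], [-0.0, -0.0, -1.0]]
contact_force: [0.0, -0.5, -1.0]
opening: 25.3
grasp_force: 0.3
```

>>> arm_command --pt "-0.4 0 0.04 0 -0.03" --pt "-0.4 0.01 0.08 0 -0.06" --pt "-0.4 0.02 0.12 0 -0.08" --pt "-0.4 0.04 0.16 0 -0.1" --pt "-0.4 0.06 0.2 0 -0.12"

```text
t: 13.25
ee_pos: [548.4, 139.7, 61.3]
tcp_rot: [[-0.888, -0.461, 0.0], [-0.461, 0.888, -0.0], [-0.0, -0.0, -1.0]]
contact_force: [1.0, -0.3, -0.6]
opening: 25.8
grasp_force: 0.3
```

```bash
python3 c.py; python3 - <<'E'
from h import *
for n in('wrist','top'):
    p=viewer.read_camera(n)
    for d in viewer.pinpoint(p,'cork_spot')[:1]: print(n,d['conf'],d['uv'],ray(p,d['uv'],20))
    cv2.imwrite(f'pics/{n}5.png',p['image'])
s=readout.sense();print(np.round(s['tcp_rot'],3)[:,1])
a=cv2.imread('pics/wrist5.png');b=cv2.imread('pics/top5.png')
cv2.imwrite('pics/w5.png',np.hstack([cv2.resize(a,(400,300)),cv2.resize(b[180:300,150:310],(400,300))]))
E
```

```text
13.25 [548.41891269 139.65157712  61.34866281] (np.float64(-25.4), np.float64(145.3)) [ 0.95270431 -0.30130773 -0.55925369] 25.778454862146102
side [549.4 172.7] (np.float64(-31.5), np.float64(177.7))
wrist [542.4 128.7] (np.float64(-28.9), np.float64(133.2))
wrist 0.83 [608.1, 267.7] [479.9 248.8  20. ]
top 0.58 [205.0, 239.9] [480.6 243.2  20. ]
[-0.457  0.889 -0.   ]
```

View pics/w5.png

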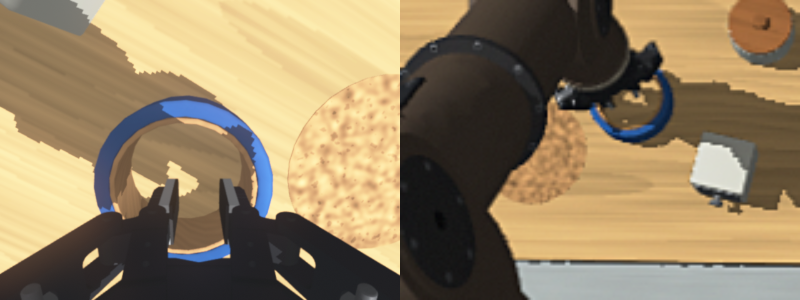

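The ring lies flat past the cube, and the tool axis now points at the cork (left edge at (288,165) in the wrist half). Straight push next.

>>> arm_command --pt "-0.4 0 0.05 0 0" --pt "-0.4 0 0.1 0 0" --pt "-0.4 0 0.15 0 0" --pt "-0.4 0 0.2 0 0" --pt "-0.4 0 0.25 0 0"

```text
t: 14.05
ee_pos: [530.9, 174.2, 61.4]
tcp_rot: [[-0.888, -0.459, 0.0], [-0.459, 0.888, 0.0], [-0.0, 0.0, -1.0]]
contact_force: [0.3, -1.3, 1.3]
opening: 25.5
grasp_force: 0.7
```

>>> arm_command --pt "-0.4 0 0.05 0 0" --pt "-0.4 0 0.1 0 0" --pt "-0.4 0 0.15 0 0" --pt "-0.4 0 0.2 0 0" --pt "-0.4 0 0.25 0 0"

```text
t: 14.55
ee_pos: [513.7, 207.3, 61.3]
tcp_rot: [[-0.888, -0.459, 0.0], [-0.459, 0.888, 0.0], [-0.0, 0.0, -1.0]]
contact_force: [1.2, -0.8, 1.1]
opening: 25.8
grasp_force: 0.7
```

>>> arm_command --pt "-0.4 0 0.03 0 0" --pt "-0.4 0 0.06 0 0" --pt "-0.4 0 0.09 0 0" --pt "-0.4 0 0.12 0 0" --pt "-0.4 0 0.15 0 0"

```text
t: 15.05
ee_pos: [503.5, 226.9, 61.3]
tcp_rot: [[-0.888, -0.459, -0.0], [-0.459, 0.888, -0.0], [0.0, 0.0, -1.0]]
contact_force: [0.5, -1.0, 0.5]
opening: 25.9
grasp_force: 0.5
```

```bash
python3 c.py; python3 - <<'E'
from h import *
for n in('wrist','side'):
    p=viewer.read_camera(n)
    for d in viewer.pinpoint(p,'cork_spot')[:1]: print(n,d['conf'],d['uv'],ray(p,d['uv'],20))
    cv2.imwrite(f'pics/{n}6.png',p['image'])
a=cv2.imread('pics/wrist6.png');b=cv2.imread('pics/side6.png')
cv2.imwrite('pics/w6.png',np.hstack([cv2.resize(a,(400,300)),cv2.resize(b[140:260,260:420],(400,300))]))
E
```

```text
15.05 [503.50728966 226.94979613  61.28884037] (np.float64(-87.9), np.float64(221.0)) [ 0.53479781 -1.01185014  0.5220345 ] 25.85825085896012
side [503.5 213.9] (np.float64(-85.1), np.float64(208.3))
wrist [505.5 216.9] (np.float64(-83.8), np.float64(211.6))
wrist 0.92 [383.4, 270.8] [481.9 248.3  20. ]
side 0.75 [326.0, 192.8] [487.  236.4  20. ]
```

View pics/w6.png

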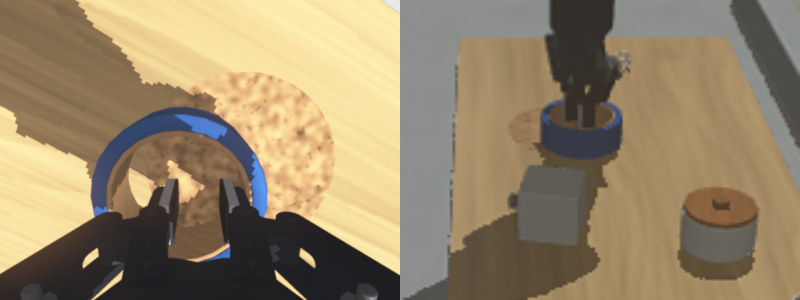

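The ring is partly on the cork: ring centre about (180,185), cork edge through (250,72), (322,115) and (335,160). I'll fit the cork centre from its edge.

```bash
python3 - <<'E'
from h import *
from scipy.optimize import least_squares
p=viewer.read_camera('wrist')
W=np.array([ray(p,np.array(q)*1.6,20)[:2] for q in[(225,74),(250,72),(290,83),(322,115),(335,160),(328,190)]])
f=lambda x:np.hypot(*(W-x).T)-65
r=least_squares(f,[480,247]);print(r.x,r.fun)
c=np.mean([[504.5,215.5]],0);d=r.x-c;R=np.array(readout.sense()['tcp_rot'])[:2,:2]
print('need tool',d@R)
E
```

```text
[482.59243569 248.56709876] [ 0.12931648  0.16408114  0.11129689 -0.6800005   0.39475157  0.1269825 ]
need tool [ 4.28647169 39.43349533]
```

>>> arm_command --pt "-0.4 0.02 0.05 0 0" --pt "-0.4 0.03 0.1 0 0" --pt "-0.4 0.03 0.15 0 0" --pt "-0.4 0.03 0.2 0 0" --pt "-0.4 0.03 0.25 0 0"

```text
t: 15.9
ee_pos: [482.1, 258.8, 61.3]
tcp_rot: [[-0.888, -0.46, 0.0], [-0.46, 0.888, 0.0], [-0.0, 0.0, -1.0]]
contact_force: [1.4, -1.4, 1.1]
opening: 25.7
grasp_force: 0.7
```

>>> arm_command --pt "-0.4 0 0 0 0" --pt "-0.4 0 0 0 0" --pt "-0.4 0 0 0 0" --pt "-0.4 0 0 0 0" --pt "-0.4 0 0 0 0"

```text
t: 16.4
ee_pos: [482.6, 257.7, 61.3]
tcp_rot: [[-0.889, -0.459, 0.0], [-0.459, 0.889, 0.0], [-0.0, -0.0, -1.0]]
contact_force: [-0.3, 0.2, 0.5]
opening: 25.7
grasp_force: 0.0
```

```bash
python3 c.py
```

```text
16.4 [482.62758518 257.73732137  61.3349715 ] (np.float64(-114.8), np.float64(246.6)) [-0.2999381   0.24671929  0.49576227] 25.66882909852132
side [488.6 288.7] (np.float64(-115.6), np.float64(278.2))
wrist [484.6 249.7] (np.float64(-111.2), np.float64(239.2))
```

The ring is centred on the cork to about 2 mm. I'll re-centre the fingers in the core, shut them and lift straight out.

>>> arm_command --pt "-0.6 0 -0.02 0 0" --pt "-0.8 0 -0.04 0 0" --pt "-1 0 -0.05 0 0" --pt "-1 0 -0.05 0 0" --pt "-1 0 -0.05 0 0"

```text
t: 17.0
ee_pos: [485.9, 251.2, 61.3]
tcp_rot: [[-0.888, -0.459, -0.0], [-0.459, 0.888, 0.0], [-0.0, 0.0, -1.0]]
contact_force: [0.5, -0.2, -1.0]
opening: -0.2
grasp_force: 0.0
```

>>> arm_command --pt "-1 0 0 -0.1 0" --pt "-1 0 0 -0.2 0" --pt "-1 0 0 -0.4 0" --pt "-1 0 0 -0.7 0" --pt "-1 0 0 -1 0"

```text
t: 17.5
ee_pos: [485.4, 251.0, 212.5]
tcp_rot: [[-0.888, -0.459, -0.001], [-0.459, 0.888, -0.001], [0.001, -0.0, -1.0]]
contact_force: [1.8, 0.3, 0.4]
opening: 0.3
grasp_force: 0.0
```

>>> arm_command --pt "-1 0.2 -0.2 -0.2 0" --pt "-1 0.4 -0.4 -0.4 0" --pt "-1 0.6 -0.6 -0.4 0" --pt "-1 0.8 -0.8 -0.4 0" --pt "-1 0.8 -0.8 -0.4 0"

```text
t: 18.0
ee_pos: [432.7, 84.3, 271.7]
tcp_rot: [[-0.891, -0.453, -0.001], [-0.453, 0.891, 0.001], [0.0, 0.001, -1.0]]
contact_force: [0.6, 1.0, -0.6]
opening: 0.2
grasp_force: 0.0
```

```bash
python3 - <<'E'
from h import *
s=readout.sense();print(s['t'],s['ee_pos'],s['contact_force'])
ims=[]
for n in('wrist','side'):
    p=viewer.read_camera(n);print(n,tape(p,[484.6,249.7]))
    ims.append(p['image'])
cv2.imwrite('pics/w7.png',np.hstack([cv2.resize(ims[0],(400,300)),cv2.resize(ims[1][120:300,250:490],(400,300))]))
E
```

```text
18.0 [432.74117016  84.3475083  271.71042761] [ 0.62876488  1.00922618 -0.554019  ]
wrist (array([484.6, 249.7]), np.float64(490.5))
side (array([484.6, 281.7]), np.float64(123.89999999999999))
```

View pics/w7.png

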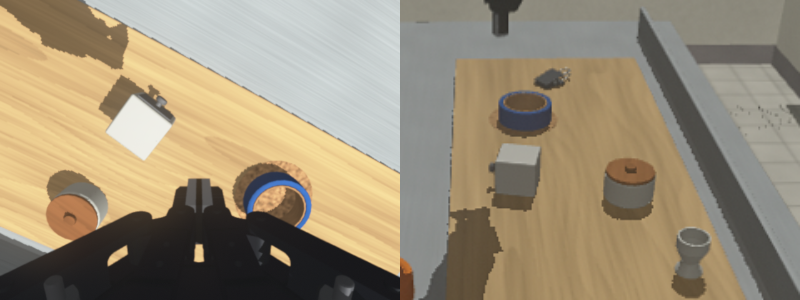

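The tape lies flat on the cork at wrist (277,200) and side (525,110), with a cork rim showing around it. The egg cup and clip look undisturbed and the arm is clear of everything. I'll let the arm settle, then hand in.

>>> arm_command --pt "-1 0 0 0 0" --pt "-1 0 0 0 0" --pt "-1 0 0 0 0" --pt "-1 0 0 0 0" --pt "-1 0 0 0 0"

```text
t: 18.6
ee_pos: [434.5, 89.8, 271.2]
tcp_rot: [[-0.888, -0.46, -0.0], [-0.46, 0.888, -0.0], [0.0, -0.0, -1.0]]
contact_force: [-0.7, -0.1, -0.2]
opening: 0.1
grasp_force: 0.0
```

```bash
python3 -c "from h import *;print(manip.job_done())"
```

```text
the job is handed in; nothing more can be done
None
```

The blue painter's tape roll was pushed flat through the gap and sits wholly on the cork spot, about 2 mm off centre by my measurement; I handed the job in at about 19 s with the arm clear, and no verdict came back.

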